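# Fit the blade into the food cutter and hold it down

### The arm

A 6-joint arm with a two-finger parallel gripper is mounted at the origin on the work surface. World frame = base frame: x ahead of the robot, y to its left, z up, the work surface at z = 0. Lengths are in mm, angles in rad, forces in N, time in s.
With the tool pointing down it reaches from about 350 to 875 mm from the base axis. Payload 4.2 kg.
Tool frame: the origin (TCP) lies midway between the tips of the shut fingers; the grasp point (between the pads) lies 19 mm behind it (arm.tcp_to_grasp is the distance from the TCP to the grasp point, in mm); z points along the fingers, y is the line along which they close (so a half turn about z gives the same grasp; the last joint's range is limited). The gripper opens to 85 mm and grips with 20 to 120 N. Pads are 22 mm wide; open, the fingers measure 114 mm over their backs; the gripper's body (76 mm by 85 mm) begins 54 mm behind the grasp point. The pads swing forward as they close: fully open they stand 13 mm farther back than shut.
Start: joints at [-0.891, 0.385, 0.008, 0, -1.194, -0.259], TCP at [255.319, -570.448, 231.312] pointing down, gripper open.
Joint ranges: [-3.14, 3.14], [-1.21, 2.06], [-1.07, 1.41], [-3.16, 2.05], [-2.99, -0.16], [-3.1, 3.1]. Speed limits (rad/s): [2.79, 2.79, 3.14, 3.14, 3.14, 3.14].

### API

Orientations are given as a unit quaternion [x, y, z, w].
In Python, from bench import arm, imaging, job, models gives the robot as it stands.
- The arm moves only by the tool arm_command, never from a script. Its argument "rows" is a list of rows, each an object with "grip": the opening, from 0 (shut) to 1 (fully open); "linear": the shift along the tool's x, y, z in mm, a list of three; "rot": the turn, a rotation vector about the tool's x, y, z in rad, a list of three. In form: [{"grip": grip, "linear": [tx, ty, tz], "rot": [rx, ry, rz]}, ...]. A call has 1 to 10 rows; each row is the pose to reach, as a shift and turn from the pose commanded when the call began, along the tool's axes at that moment; what a row does not reach only later rows make up. A row lasts 1/8 s, in which the tool goes at most 62.5 mm and 10.7 degrees, less where a joint would pass 70% of its speed; a pose out of reach is approached as far as the arm can. A call with a gripper value outside its range is refused whole. The fingers move at their own pace and stop on an object; the grip force is fixed at half the most. Time passes only in rows, so rows that repeat a pose let the fingers close. It gives the time, the measured TCP pose, the force, the opening and the grip force at its end, in the units of the state.
- arm.read_state(): the state, without advancing time (a new reading comes with each control period).
- imaging.get_image(name): name is "scene" or "top" or "wrist"; returns a dict with "frame" (420x560x3 uint8, red, green, blue), "fx", "fy", "cx", "cy" (pixels), "extrinsics" (4x4, takes a point from world to camera coordinates); the wrist camera has in their place "T_tool_cam" (4x4, takes a point from camera to tool coordinates, whose origin is the TCP and whose axes are the flange's). Camera axes: x right, y down, z forward; pixel columns grow to the right and rows downward; lengths in mm; the calibration is good to about 2 mm. A picture is of the moment at which its call begins: read the wrist's pose just before it. There is no depth.
- job.job_done(): hands the job in; it is judged then, once.
Trained networks look in a picture, given as the dict that the camera call returned (one of the last four; its "shot" number tells which), for a name from the list of things; names that differ only in an ending like _2 or _b are one class to them, and where a whole thing is asked for, a point or a joint stands for the part that bears it (a point fixed in the world has none). Each returns a list of dicts, best first, with "score" (0 to 1); they miss things now and then, are a little off and sometimes report something else, mostly with a low value. They report only what shows in the picture. A call takes as long as a camera call. They do not tell look-alikes from the thing itself.
- models.spot_in(picture, query): "rect" ([left, top, right, bottom] in pixels, round what is visible of it).
- models.tip_of(picture, query): "pixel" ([column, row] in pixels: a listed point, or the origin of a listed thing).
The state is a dict: "clock": time; "joints": joint angles; "joint_vel": joint speeds; "joint_efforts": joint torques, N m; "position": TCP position; "ee_rot": TCP orientation; "contact_force": force on the tool from outside, world axes, zero at the start; "wrist_torque": the same for the moment, N m; "gripper_width": finger opening in mm; "grasp_force": force on a finger pad.
Only numpy, scipy, OpenCV 4.12 (cv2) and the standard library are available. Lean on these libraries where they do the work, as an engineer would, in place of code of your own. Each camera call takes 0.05 s, during which the arm holds its last target. There are 200 camera calls.

### The job

Lift the blade hub off the cutting board and fit it, upright, onto the drive spindle in the middle of the food cutter's bowl: turn it until its cross-shaped socket meshes with the spindle's cross, slide it all the way home and push the springy collar under it fully down. Finish while still holding the hub pressed down, and leave the cup, pan, jar and glove box where they are.

Things in the scene. Friction and masses are not known exactly. Their poses are not given: they have to be found in the camera images.
- blade: Loose S-blade, 0.14-0.28 kg, upright on the white board: black square hub 30x30 mm, 85 tall, two thin curved steel blades near its foot (along +x at 10 mm height, along -x at 28 mm; tips 75 mm from the axis). Origin: centre of the underside; z up, x and y square to its flats. Socket in the underside: a cross 52 mm deep, arms along x and y, slots 8 mm wide, 22 end to end; fits in any quarter turn.
- hub_grip (a point): Where to grip the hub: on its axis, 68 mm above its underside and 17 mm below its top, in the solid top 33 mm; pinch two opposite flats, 30 mm apart. Axes as blade.
- cutter: Food cutter: grey motor base 200 (x) x 240 (y) x 89 mm with an open round steel bowl on top, does not move. Origin: centre of its underside on the table. Bowl: floor 95 mm and rim 149 mm above the table, 190 mm across the rim, inner radius at least 82 mm; the drive spindle stands in its middle.
- spindle_top (a point): Top centre of the cutter's upright white plastic drive spindle, 150 mm above the table. The spindle is a plus-shaped bar: two crossed wings 6 mm thick, 20 mm end to end, along this point's x and y, straight down to the collar, top edges rounded (3 mm); z up. It turns stiffly about its axis (about 0.08 N m) and stays where left.
- collar (a joint): Sprung black collar, a disc 46 mm across round the spindle's foot. Value: how far it is down, 0 to 0.008 m (stop). Its top is 38 mm below the spindle's top when up, 46 mm when fully down. The meshed hub's underside rests on it; the hub's weight alone does not move it: it starts to move at 6 N, is fully down at 12 N, and springs back when let go.
- board: White plastic cutting board, 340 (x) x 240 (y) x 15 mm, fixed; origin: centre of its underside.
- cup: White paper-like cup, 72 mm across, 75 mm tall, loose, standing on the same board; origin: centre of its underside. Leave it alone.
- pan: Empty steel pan, 100 x 100 x 65 mm, loose, at the far side of the table; origin: centre of its underside. Leave it alone.
- jar: Lidded glass jar, 70 mm across, 100 mm tall, loose, off to the left; origin: centre of its underside. Leave it alone.
- glove_box: Cardboard glove box, 120 x 230 x 70 mm, loose, off to the right; origin: centre of its underside. Leave it alone.
There are look-alikes about, which are no part of the job. There is more than one size of the blade; the one meant has the size given above.

How it is judged (in metres and radians):
On the way:
1. the hub is lifted clear of the board in the fingers (height (world z) of blade above 0.06 m and contact force between the fingers and blade above 1 N), for 0.2 s.
At the end, for the whole second after the job is handed in: Through the last second the hub is upright (within 0.12 rad), centred on the spindle within 5 mm and meshed with it (a quarter turn within 0.25 rad), its underside more than 41 mm below the spindle's top, the collar pushed down more than 5 of its 8 mm, and the fingers still press on the hub (z of blade in the frame of spindle_top below -0.041 m and horizontal distance between blade and spindle_top below 0.005 m and angle between blade's own z axis and vertical below 0.12 rad and (angle between the x axis of blade and the x axis of spindle_top, either way round below 0.25 rad or angle between the x axis of blade and the y axis of spindle_top, either way round below 0.25 rad) and value of joint collar above 0.005 m and contact force between the fingers and blade above 1 N); the arm keeps its last pose, push and grip.
It fails at once if the cup is pushed or tipped (distance of cup from where it was at the start of the episode above 0.03 m or angle between cup's own z axis and vertical above 0.5 rad).
It fails at once if the pan, jar or glove box is pushed away or tipped (distance of any of pan, jar, glove_box from where it was at the start of the episode above 0.03 m or angle between any of pan, jar, glove_box's own z axis and vertical above 0.5 rad).
It also fails if it takes over 45 s, if anything falls off the work surface, if the arm or the gripper's body presses on something with over 40 N, if the wrist force passes 120 N, or if a joint passes its speed limit or range.

## Working session

There is one attempt and no reset: what is moved stays moved. The work goes in short steps, Python scripts to look and compute and a tool call to move; the robot and the scene stay as the last step left them, time stands still between calls to the robot, and variables do not carry over. Pictures are saved under pics/ and viewed, at most 10 in all, crops included, and the job is handed in when it is done.

Besides the shell and the picture viewer there is one more tool, called after "Request:" as name(argument=value, ...) on one line, values as JSON. arm_command: Moves the arm, as the interface text tells. Its arguments: {"type":"object","properties":{"rows":{"type":"array"}},"required":["rows"]}

```bash
mkdir -p pics; cat > h.py <<'E'
import numpy as np, cv2
from scipy.spatial.transform import Rotation as R
from bench import arm, imaging, job, models
def cam(name):
    s=arm.read_state(); p=imaging.get_image(name)
    K=np.array([[p['fx'],0,p['cx']],[0,p['fy'],p['cy']],[0,0,1.]])
    if name=='wrist':
        T=np.eye(4);T[:3,:3]=R.from_quat(s['ee_rot']).as_matrix();T[:3,3]=s['position']
        E=np.linalg.inv(T@np.array(p['T_tool_cam']))
    else: E=np.array(p['extrinsics'])
    return p,K,E
def back(K,E,px,z):
    d=E[:3,:3].T@np.linalg.inv(K)@np.array([px[0],px[1],1.]); c=-E[:3,:3].T@E[:3,3]
    return c+d*(z-c[2])/d[2]
def proj(K,E,X):
    q=K@(E[:3,:3]@np.array(X,float)+E[:3,3]); return q[:2]/q[2]
def save(p,n,crop=None,s=1):
    f=p['frame'][:,:,::-1]
    if crop: f=f[crop[1]:crop[3],crop[0]:crop[2]]
    cv2.imwrite('pics/'+n,cv2.resize(f,None,fx=s,fy=s,interpolation=cv2.INTER_CUBIC))
E
python3 - <<'E'
from h import *
im=[]
for n in ('scene','top'):
    p,K,E=cam(n); im.append(p['frame'])
    for q,z in (('blade',15),('hub_grip',83),('cutter',0),('spindle_top',150),('cup',15),('board',0),('jar',0),('pan',0),('glove_box',0)):
        for t in models.tip_of(p,q)[:4]: print(n,q,round(t['score'],2),np.round(t['pixel']),np.round(back(K,E,t['pixel'],z)[:2]))
    for t in models.spot_in(p,'blade')[:5]: print('rect',round(t['score'],2),np.round(t['rect']))
f=np.vstack(im)[:,:,::-1]
cv2.imwrite('pics/a.png',im[0][:,:,::-1]);cv2.imwrite('pics/b.png',im[1][:,:,::-1])
s=arm.read_state();print(s)
E
```

```text
scene blade 0.65 [251. 201.] [ 567. -217.]
scene blade 0.6 [350. 285.] [512. 237.]
scene blade 0.5 [424. 264.] [288. 291.]
scene hub_grip 0.96 [356. 267.] [505. 238.]
scene hub_grip 0.79 [426. 254.] [311. 302.]
scene cutter 0.95 [250. 203.] [ 569. -226.]
scene spindle_top 0.53 [352. 285.] [592. 316.]
scene spindle_top 0.46 [250. 169.] [ 569. -211.]
scene cup 0.92 [292. 312.] [696. 225.]
scene board 0.8 [332. 298.] [575. 237.]
scene jar 0.84 [412. 379.] [559. 518.]
scene pan 0.78 [217. 281.] [809.  18.]
scene glove_box 0.89 [223. 151.] [ 504. -560.]
rect 0.6 [408. 246. 442. 269.]
rect 0.58 [327. 256. 382. 285.]
top blade 0.83 [205. 213.] [503. 230.]
top blade 0.69 [192. 276.] [278. 272.]
top hub_grip 0.59 [200. 212.] [498. 233.]
top hub_grip 0.56 [189. 277.] [278. 267.]
top cutter 0.68 [327. 199.] [ 552. -217.]
top spindle_top 0.61 [335. 191.] [ 555. -225.]
top cup 0.54 [207. 164.] [684. 225.]
top board 0.89 [202. 194.] [576. 244.]
top board 0.59 [202. 208.] [524. 244.]
top jar 0.73 [126. 195.] [575. 522.]
top pan 0.73 [264. 134.] [802.  12.]
top glove_box 0.64 [422. 213.] [ 496. -562.]
rect 0.87 [193. 195. 216. 228.]
rect 0.49 [186. 263. 195. 289.]
{'clock': 1.1, 'joints': array([-8.91424883e-01,  3.84701369e-01,  7.88634079e-03, -5.19676868e-06,
       -1.19402845e+00, -2.58576833e-01]), 'joint_vel': array([-0.00084679, -0.00041617, -0.0001839 , -0.00084665, -0.00058054,
        0.00089552]), 'joint_efforts': array([-2.89305644e-04, -3.92102194e+01,  1.88616711e+01,  4.19073030e+00,
       -4.56834459e-04,  4.72728757e-06]), 'position': array([ 255.2967719 , -570.44224122,  231.30512014]), 'ee_rot': array([-2.08847526e-01,  9.77948215e-01,  2.21212442e-05, -8.49976128e-06]), 'contact_force': array([ 0.11691668, -0.15804037,  1.0017792 ]), 'wrist_torque': array([-0.00623653,  0.03452939,  0.00351166]), 'grasp_force': 0.0, 'gripper_width': 85.14077671002042}
```

View pics/a.png

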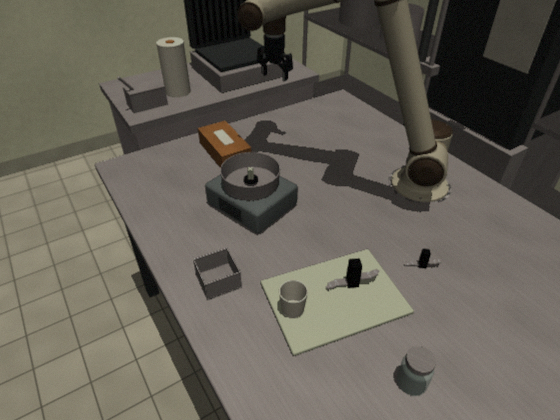

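View pics/b.png

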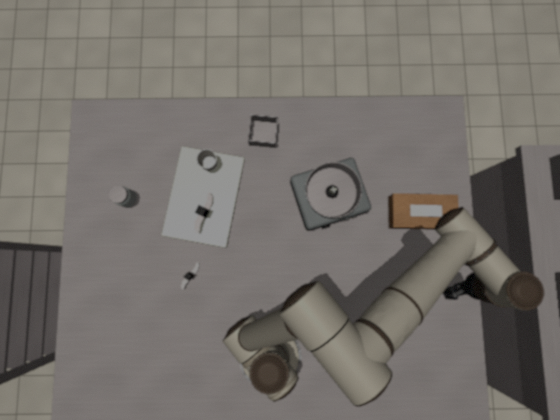

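Two S-blades: the large one on the board at scene (354,273) / top (203,212), and a smaller one on the bare table at scene (424,258) / top (190,276). The one on the white board fits by place and size. I'll confirm with an enlarged crop.

```bash
python3 - <<'E'
from h import *
p,K,E=cam('scene');a=cv2.resize(p['frame'][225:305,310:450,::-1],(700,400),interpolation=cv2.INTER_CUBIC)
# hub height check: project 85mm-tall and small base
for n,xy,z in(('board',(505,236),15),('table',(283,281),0)):
    b=proj(K,E,[*xy,z]);t=proj(K,E,[*xy,z+85]);print(n,b,t)
cv2.imwrite('pics/c.png',a)
s=arm.read_state();r=R.from_quat(s['ee_rot'])
for tgt in ([505,235,260],): print(r.inv().apply(np.array(tgt)-s['position']))
p,K,E=cam('wrist');print(imaging.get_image('wrist')['T_tool_cam'])
E
```

```text
board [352.35341314 283.41902885] [355.91149557 262.44375098]
table [421.17341425 264.84959029] [427.70470942 244.28559295]
[-556.91111066  633.18043709  -28.68725579]
[[-4.14293105e-05 -9.64574832e-01 -2.63809385e-01  6.67111677e+01]
 [ 9.99999895e-01 -1.60173271e-04  4.28604160e-04 -2.63904352e-01]
 [-4.55675997e-04 -2.63809340e-01  9.64574738e-01 -1.41592755e+02]
 [ 0.00000000e+00  0.00000000e+00  0.00000000e+00  1.00000000e+00]]
```

View pics/c.png

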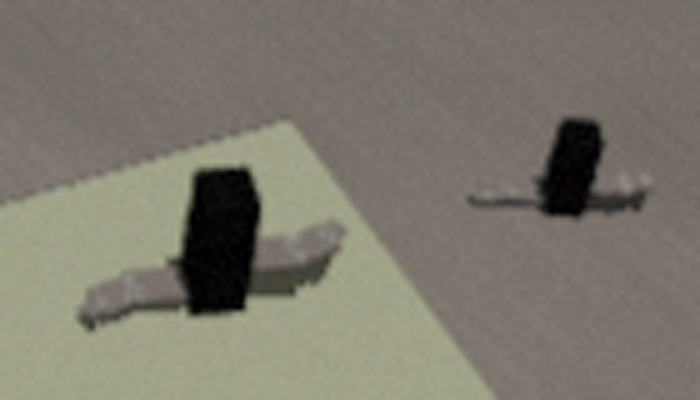

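The crop shows the board's hub about 28 px tall and wide, and the table one about 19 px. So the board blade at scene (354,273) is the one meant. Moving above it.

Request:
arm_command(rows=[{"grip": 1, "linear": [-557, 633, -20], "rot": [0, 0, 0]}, {"grip": 1, "linear": [-557, 633, -20], "rot": [0, 0, 0]}, {"grip": 1, "linear": [-557, 633, -20], "rot": [0, 0, 0]}, {"grip": 1, "linear": [-557, 633, -20], "rot": [0, 0, 0]}, {"grip": 1, "linear": [-557, 633, -20], "rot": [0, 0, 0]}, {"grip": 1, "linear": [-557, 633, -20], "rot": [0, 0, 0]}, {"grip": 1, "linear": [-557, 633, -20], "rot": [0, 0, 0]}, {"grip": 1, "linear": [-557, 633, -20], "rot": [0, 0, 0]}, {"grip": 1, "linear": [-557, 633, -20], "rot": [0, 0, 0]}, {"grip": 1, "linear": [-557, 633, -20], "rot": [0, 0, 0]}])

```text
clock: 2.5
position: [440.7, 28.5, 246.8]
ee_rot: [-0.209, 0.978, 0.0, 0.001]
contact_force: [0.2, 0.2, 0.1]
gripper_width: 85.4
grasp_force: 0.0
```

Request:
arm_command(rows=[{"grip": 1, "linear": [-142, 161, 0], "rot": [0, 0, 0]}, {"grip": 1, "linear": [-142, 161, 0], "rot": [0, 0, 0]}, {"grip": 1, "linear": [-142, 161, 0], "rot": [0, 0, 0]}, {"grip": 1, "linear": [-142, 161, 0], "rot": [0, 0, 0]}, {"grip": 1, "linear": [-142, 161, 0], "rot": [0, 0, 0]}, {"grip": 1, "linear": [-142, 161, 0], "rot": [0, 0, 0]}])

```text
clock: 3.25
position: [504.0, 230.7, 246.0]
ee_rot: [-0.209, 0.978, -0.0, -0.0]
contact_force: [0.7, 0.2, 0.1]
gripper_width: 85.6
grasp_force: 0.0
```

```bash
python3 - <<'E'
from h import *
p,K,E=cam('wrist');s=arm.read_state();print(s['position'],s['joints'])
for q,z in (('blade',15),('hub_grip',83)):
    for t in models.tip_of(p,q)[:3]: print(q,round(t['score'],2),np.round(t['pixel']),np.round(back(K,E,t['pixel'],z),1))
save(p,'d.png',s=1.4)
E
```

```text
[503.97949475 230.39596332 246.23501445] [ 7.21304202e-01  2.53831016e-01 -1.44123866e-01 -1.63878255e-05
 -1.17312921e+00 -1.87197994e+00]
blade 0.76 [270. 184.] [505.4 232.2  15. ]
hub_grip 0.82 [271. 194.] [501.9 231.6  83. ]
```

View pics/d.png

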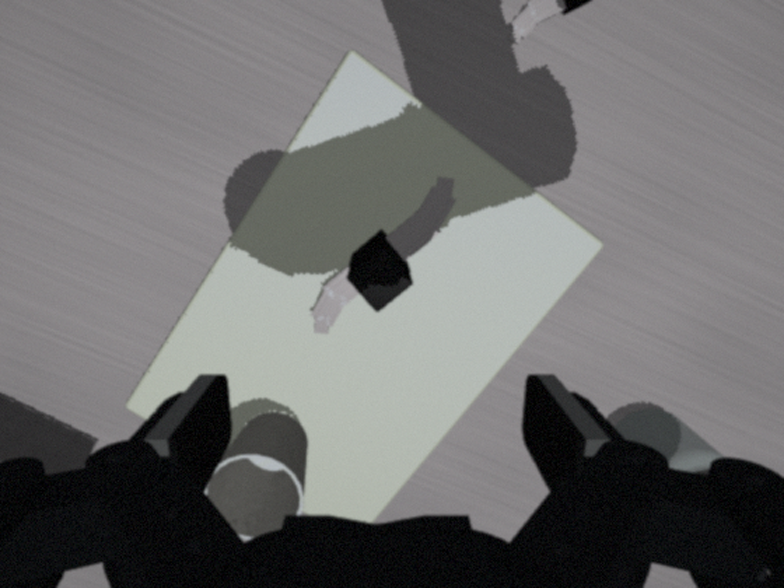

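The hub shows at about (380,270) in this picture (1.4×), with the cup at (262,490) clear of the fingers. I'll fit the hub's box silhouette for position and yaw.

```bash
cat >> h.py <<'E'
from scipy.optimize import minimize
def fitbox(p,K,E,x0,z0=15,thr=30,roi=60):
    g=cv2.cvtColor(p['frame'],cv2.COLOR_RGB2GRAY); c=proj(K,E,[x0[0],x0[1],z0+50]).astype(int)
    m=np.zeros(g.shape,np.uint8); sl=(slice(max(c[1]-roi,0),c[1]+roi),slice(max(c[0]-roi,0),c[0]+roi)); m[sl]=(g[sl]<thr)
    n,l,st,_=cv2.connectedComponentsWithStats(m); k=1+np.argmax(st[1:,4]); m=(l==k).astype(np.uint8)
    def poly(v):
        P=[]
        for sx,sy in((1,1),(1,-1),(-1,-1),(-1,1)):
            o=R.from_euler('z',v[2]).apply([15*sx,15*sy,0])
            for z in(z0,z0+85): P.append(proj(K,E,[v[0]+o[0],v[1]+o[1],z]))
        return cv2.convexHull(np.float32(P))
    M4=cv2.resize(m,None,fx=4,fy=4,interpolation=cv2.INTER_NEAREST)
    def cost(v):
        q=np.zeros_like(M4); cv2.fillPoly(q,[np.int32(((poly(v)+.5)*4*16).round())],1,shift=4)
        return 1-(q&M4).sum()/(q|M4).sum()
    best=min((minimize(cost,[x0[0],x0[1],a],method='Nelder-Mead',options=dict(initial_simplex=[[x0[0],x0[1],a],[x0[0]+4,x0[1],a],[x0[0],x0[1]+4,a],[x0[0],x0[1],a+.2]])) for a in np.arange(0,1.5,.25)),key=lambda r:r.fun)
    return best.x,best.fun,m.sum()
E
python3 - <<'E'
from h import *
p,K,E=cam('wrist')
for thr in (22,30,38): print(fitbox(p,K,E,[503,232],thr=thr))
s=arm.read_state();print(np.degrees(R.from_quat(s['ee_rot']).as_euler('xyz')))
E
```

```text
(array([500.61003634, 229.67978238,   0.97010812]), np.float64(0.3834438272710984), np.uint64(1078))
(array([499.06654724, 227.3523875 ,   0.99520365]), np.float64(0.3529875905602181), np.uint64(1133))
(array([502.74864495, 231.96248418,   0.96527381]), np.float64(0.1847783722495837), np.uint64(1442))
[ 1.79988410e+02  3.10570735e-02 -1.55956870e+02]
```

```bash
python3 - <<'E'
from h import *
p,K,E=cam('wrist')
for thr in (42,46,50,55): 
    v,f,n=fitbox(p,K,E,[503,232],thr=thr);print(thr,v,f,n)
s=arm.read_state();r=R.from_quat(s['ee_rot']).as_matrix();print('tool y ang',np.arctan2(r[1,1],r[0,1]))
E
```

```text
42 [502.48205364 231.63149076   1.03021147] 0.1506321960867415 1504
46 [501.910285   231.52425331   1.06869371] 0.1386575381140599 1527
50 [502.36869476 231.90047767   1.03060863] 0.12717745361846766 1544
55 [501.92529133 231.45551572   1.09653133] 0.11623303167420818 1563
tool y ang 1.99055610972494
```

Request:
arm_command(rows=[{"grip": 1, "linear": [1, 2, 20], "rot": [0, 0, -0.16]}, {"grip": 1, "linear": [1, 2, 45], "rot": [0, 0, -0.32]}, {"grip": 1, "linear": [1, 2, 60], "rot": [0, 0, -0.48]}, {"grip": 1, "linear": [1, 2, 60], "rot": [0, 0, -0.63]}, {"grip": 1, "linear": [1, 2, 60], "rot": [0, 0, -0.63]}, {"grip": 1, "linear": [1, 2, 60], "rot": [0, 0, -0.63]}])

```text
clock: 4.25
position: [502.7, 232.5, 186.6]
ee_rot: [-0.5, 0.866, 0.0, 0.0]
contact_force: [0.2, -0.3, 0.3]
gripper_width: 85.2
grasp_force: 0.0
```

```bash
python3 - <<'E'
from h import *
p,K,E=cam('wrist')
for thr in (40,50,60,70): 
    v,f,n=fitbox(p,K,E,[503,232],thr=thr,roi=80);print(thr,v,f,n)
s=arm.read_state();r=R.from_quat(s['ee_rot']).as_matrix();print(s['position'],'tool y ang',np.arctan2(r[1,1],r[0,1]))
f=np.clip(p['frame'].astype(int)*2,0,255).astype(np.uint8).copy()
for a in((15,15),(15,-15),(-15,-15),(-15,15)):
    o=R.from_euler('z',v[2]).apply([*a,0])
    for z in(15,100): cv2.circle(f,tuple(np.int32(proj(K,E,[v[0]+o[0],v[1]+o[1],z]))),1,(255,0,0),-1)
cv2.imwrite('pics/e.png',cv2.resize(f[60:340,140:420,::-1],None,fx=2,fy=2))
E
```

```text
40 [502.71300121 231.11245207   1.14752009] 0.1362937421368995 2317
50 [502.55134201 231.01698843   1.16860135] 0.1025097289865542 2408
60 [503.09859168 230.95613343   1.10362947] 0.08542912314170714 2457
70 [502.69612222 231.1066228    1.14746538] 0.07239734791206232 2496
[502.7134928  232.61082917 186.57489703] tool y ang 2.6196146809231498
```

View pics/e.png

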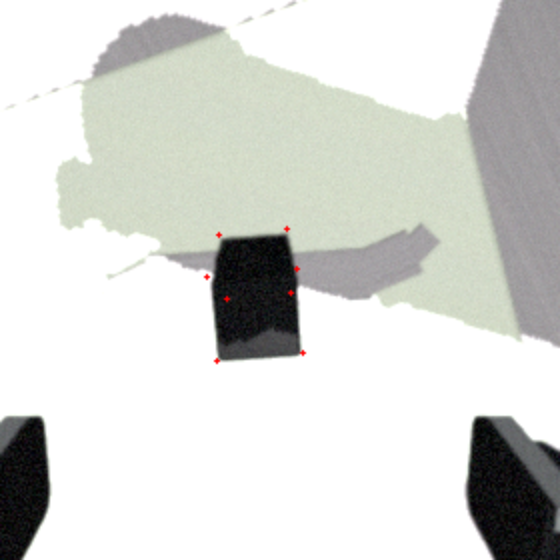

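The wrist picture shows the hub's top face at about (257,320) in the crop, level with the fingers and turned about 3.5°. The fit is good enough, so I descend and grip.

Request:
arm_command(rows=[{"grip": 1, "linear": [0, 0, 40], "rot": [0, 0, -0.06]}, {"grip": 1, "linear": [0, 0, 80], "rot": [0, 0, -0.06]}, {"grip": 1, "linear": [0, 0, 110], "rot": [0, 0, -0.06]}, {"grip": 1, "linear": [0, 0, 122], "rot": [0, 0, -0.06]}, {"grip": 1, "linear": [0, 0, 122], "rot": [0, 0, -0.06]}, {"grip": 0, "linear": [0, 0, 122], "rot": [0, 0, -0.06]}, {"grip": 0, "linear": [0, 0, 122], "rot": [0, 0, -0.06]}, {"grip": 0, "linear": [0, 0, 122], "rot": [0, 0, -0.06]}, {"grip": 0, "linear": [0, 0, 122], "rot": [0, 0, -0.06]}, {"grip": 0, "linear": [0, 0, 122], "rot": [0, 0, -0.06]}])

```text
clock: 5.55
position: [503.1, 233.0, 65.0]
ee_rot: [-0.527, 0.85, -0.0, 0.001]
contact_force: [-0.3, -0.7, 6.6]
gripper_width: 29.1
grasp_force: 59.7
```

```bash
python3 - <<'E'
from h import *
s=arm.read_state();print(s['position'],s['gripper_width'],s['grasp_force'],s['contact_force'])
for n in('scene','top'):
    p,K,E=cam(n)
    for q,z in (('cutter',0),('spindle_top',150),('collar',104)):
        for t in models.tip_of(p,q)[:2]: print(n,q,round(t['score'],2),np.round(t['pixel']),np.round(back(K,E,t['pixel'],z)[:2]))
E
```

```text
[503.11924321 232.95499056  65.0352854 ] 29.0833485750754 59.71217427402735 [-0.25301581 -0.66401409  6.64596002]
scene cutter 0.79 [250. 205.] [ 574. -218.]
scene spindle_top 0.7 [411. 379.] [643. 556.]
scene spindle_top 0.58 [252. 168.] [ 561. -214.]Traceback (most recent call last):
  File "<stdin>", line 6, in <module>
ValueError: it knows: blade, board, cup, cutter, glove_box, hub_grip, jar, pan, spindle_top
```

Request:
arm_command(rows=[{"grip": 0, "linear": [0, 0, -30], "rot": [0, 0, 0]}, {"grip": 0, "linear": [0, 0, -80], "rot": [0, 0, 0]}, {"grip": 0, "linear": [0, 0, -130], "rot": [0, 0, 0]}, {"grip": 0, "linear": [0, 0, -180], "rot": [0, 0, 0]}, {"grip": 0, "linear": [25, -20, -220], "rot": [0, 0, 0]}, {"grip": 0, "linear": [60, -48, -240], "rot": [0, 0, 0]}, {"grip": 0, "linear": [100, -80, -240], "rot": [0, 0, 0]}, {"grip": 0, "linear": [140, -112, -240], "rot": [0, 0, 0]}, {"grip": 0, "linear": [180, -144, -240], "rot": [0, 0, 0]}, {"grip": 0, "linear": [220, -176, -240], "rot": [0, 0, 0]}])

```text
clock: 6.95
position: [562.1, -43.9, 302.7]
ee_rot: [-0.527, 0.85, 0.001, -0.001]
contact_force: [0.9, -0.4, -1.7]
gripper_width: 29.4
grasp_force: 59.9
```

Request:
arm_command(rows=[{"grip": 0, "linear": [40, -32, 0], "rot": [0, 0, 0]}, {"grip": 0, "linear": [75, -60, 0], "rot": [0, 0, 0]}, {"grip": 0, "linear": [98, -76, 0], "rot": [0, 0, 0]}, {"grip": 0, "linear": [98, -76, 0], "rot": [0, 0, 0]}, {"grip": 0, "linear": [98, -76, 0], "rot": [0, 0, 0]}])

```text
clock: 7.58
position: [586.7, -163.6, 303.0]
ee_rot: [-0.527, 0.85, 0.001, -0.001]
contact_force: [0.5, -0.3, -2.0]
gripper_width: 29.3
grasp_force: 59.7
```

```bash
python3 - <<'E'
from h import *
p,K,E=cam('wrist');s=arm.read_state();print(s['position'],s['joints'][5],s['gripper_width'],s['contact_force'],s['wrist_torque'])
for q,z in (('cutter',0),('spindle_top',150),('hub_grip',s['position'][2]+19),('blade',s['position'][2]-49)):
    for t in models.tip_of(p,q)[:2]: print(q,round(t['score'],2),np.round(t['pixel']),np.round(back(K,E,t['pixel'],z)[:2]))
save(p,'f.png',s=1.4)
E
```

```text
[ 586.87985632 -163.31550787  303.40616111] -0.45291702583892407 29.415113198426667 [-0.16508735  0.46599749 -2.73234786] [ 0.00568206 -0.05864302 -0.02244138]
cutter 0.65 [267. 122.] [ 561. -220.]
cutter 0.3 [267. 292.] [663. -14.]
spindle_top 0.79 [264. 127.] [ 563. -219.]
hub_grip 0.67 [269. 294.] [ 586. -165.]
blade 0.88 [266. 236.] [ 587. -165.]
```

View pics/f.png

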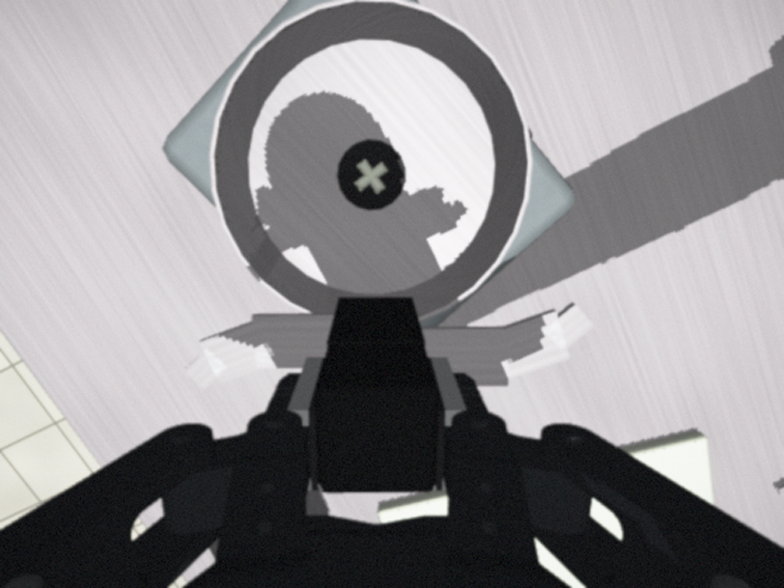

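The cross shows at (370,175) in this picture, and the hub is in the fingers with its lower front edge at (338–412, 298). Next I measure the cross angle and centre, and the hub's offset in the tool frame.

```bash
cat >> h.py <<'E'
def fitcross(p,K,E,z=150,g0=None,ppm=8):
    # rectified view (plane z) of +-16 mm around g0, then cross template fit
    n=int(32*ppm); pts=np.float32([[-16,-16],[16,-16],[16,16],[-16,16]])
    src=np.float32([proj(K,E,[g0[0]+a,g0[1]+b,z]) for a,b in pts])
    H=cv2.getPerspectiveTransform(src,np.float32((pts+16)*ppm))
    I=cv2.warpPerspective(cv2.cvtColor(p['frame'],cv2.COLOR_RGB2GRAY),H,(n,n),flags=cv2.INTER_CUBIC).astype(float)
    I-=np.median(I); u,v=np.meshgrid(np.arange(n)/ppm-16,np.arange(n)/ppm-16)
    def cost(q):
        c,s=np.cos(q[2]),np.sin(q[2]);x=c*(u-q[0])+s*(v-q[1]);y=-s*(u-q[0])+c*(v-q[1])
        f=lambda d:1/(1+np.exp(-4*d)); w=1-(1-f(10-abs(x))*f(3-abs(y)))*(1-f(10-abs(y))*f(3-abs(x)))
        return -np.corrcoef(w.ravel(),I.ravel())[0,1]
    b=min((minimize(cost,[0,0,a],method='Nelder-Mead',options=dict(initial_simplex=[[0,0,a],[2,0,a],[0,2,a],[0,0,a+.2]])) for a in np.arange(0,1.5,.25)),key=lambda r:r.fun)
    return [g0[0]+b.x[0],g0[1]+b.x[1],b.x[2]%(np.pi/2)],b.fun,I
E
python3 - <<'E'
from h import *
p,K,E=cam('wrist');s=arm.read_state()
c,f,I=fitcross(p,K,E,150,back(K,E,(264.3,125),150)[:2]);print('cross',c,f)
r=R.from_quat(s['ee_rot']);m=r.as_matrix();print('tool y',np.arctan2(m[1,1],m[0,1]),'x',np.arctan2(m[1,0],m[0,0]))
print('d tool',r.inv().apply(np.array([c[0],c[1],150])-s['position']))
# hub underside front corners in tool frame (expect x=15,y=+-15)
for px in ((338,298),(413,298),):
    print('bottom',r.inv().apply(back(K,E,np.array(px)/1.4,s['position'][2]-49)-s['position']))
for px in ((308,490),(442,490),(322,388),(432,388)):
    print('top',r.inv().apply(back(K,E,np.array(px)/1.4,s['position'][2]+36)-s['position']))
p,K,E=cam('top')
c,f,I=fitcross(p,K,E,150,c[:2]);print('top cam',c,f)
E
```

```text
cross [np.float64(562.4373231984682), np.float64(-219.6468504786249), np.float64(0.1718489968510078)] -0.9058999609072574
tool y 2.6827186145893216 x -2.029670339606102
d tool [ 61.47102703  -2.72133421 154.27200175]
bottom [ 15.08171863 -15.51813553  48.99874133]
bottom [15.08117286 14.74178579 48.99498853]
top [-11.65760609 -17.23790439 -35.99540151]
top [-11.66783414  16.31709546 -35.99956092]
top [ 16.21149925 -12.92043414 -36.00182196]
top [ 16.20776146  12.96829395 -36.00503196]
top cam [np.float64(561.2475476372158), np.float64(-219.24896403928446), np.float64(0.15044677143144147)] -0.6986273825966153
```

Request:
arm_command(rows=[{"grip": 0, "linear": [10, 5, 10], "rot": [0, 0, -0.15]}, {"grip": 0, "linear": [20, 10, 30], "rot": [0, 0, -0.31]}, {"grip": 0, "linear": [30, 15, 50], "rot": [0, 0, -0.47]}, {"grip": 0, "linear": [33, 18, 70], "rot": [0, 0, -0.63]}, {"grip": 0, "linear": [33, 18, 79], "rot": [0, 0, -0.631]}, {"grip": 0, "linear": [33, 18, 79], "rot": [0, 0, -0.631]}, {"grip": 0, "linear": [33, 18, 79], "rot": [0, 0, -0.631]}])

```text
clock: 8.8
position: [557.2, -185.7, 226.1]
ee_rot: [0.765, -0.644, 0.001, -0.0]
contact_force: [0.8, 0.5, -2.2]
gripper_width: 29.4
grasp_force: 59.7
```

```bash
python3 - <<'E'
from h import *
p,K,E=cam('wrist');s=arm.read_state();print(s['position'],s['gripper_width'])
c,f,I=fitcross(p,K,E,150,[562.2,-219.5]);print('cross',c,f)
r=R.from_quat(s['ee_rot']);m=r.as_matrix();print('tool y',np.arctan2(m[1,1],m[0,1]))
print('d tool',r.inv().apply(np.array([c[0],c[1],150])-s['position']))
f=np.clip(p['frame'].astype(int)*1.3,0,255).astype(np.uint8).copy()
T=lambda v:tuple(np.int32((proj(K,E,r.apply(v)+s['position']))).tolist())
for a in(-15,15):
  for z in(49,-36): cv2.circle(f,T([15,a,z]),1,(255,0,0),-1)
cv2.circle(f,tuple(np.int32(proj(K,E,[c[0],c[1],150])).tolist()),1,(255,0,0),-1)
cv2.imwrite('pics/g.png',cv2.resize(f[50:350,120:420,::-1],None,fx=2,fy=2,interpolation=cv2.INTER_NEAREST))
E
```

```text
[ 557.2047832  -185.66079775  226.15209761] 29.171876212580088
cross [np.float64(562.818726306852), np.float64(-220.59773676853985), np.float64(0.16781556076347676)] -0.7460932707803831
tool y -2.9711187630022757
d tool [35.32580189  0.53592491 76.17774308]
```

View pics/g.png

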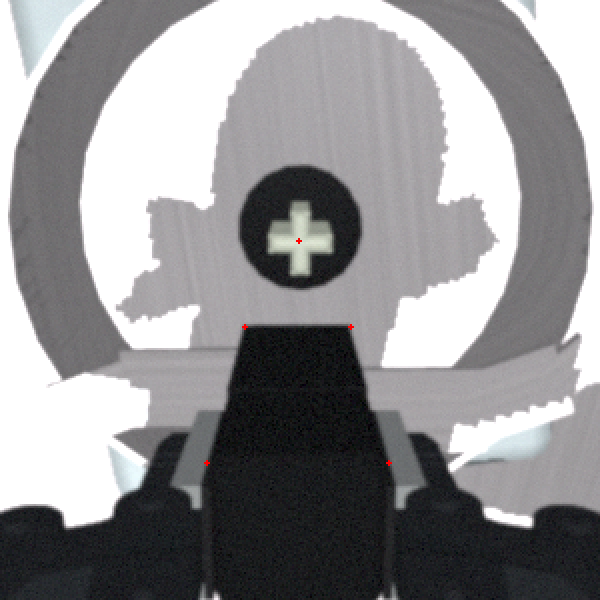

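The hub lines up with its model (bottom edge at (243–351, 325)), and the cross is centred at (300,243) with yaw aligned. Moving over the spindle and starting to slide on.

Request:
arm_command(rows=[{"grip": 0, "linear": [18, 0.5, 0], "rot": [0, 0, 0]}, {"grip": 0, "linear": [34.6, 0.8, 0], "rot": [0, 0, 0]}, {"grip": 0, "linear": [34.6, 0.8, 0], "rot": [0, 0, 0]}, {"grip": 0, "linear": [34.6, 0.8, 12], "rot": [0, 0, 0]}, {"grip": 0, "linear": [34.6, 0.8, 20], "rot": [0, 0, 0]}, {"grip": 0, "linear": [34.6, 0.8, 25], "rot": [0, 0, 0]}, {"grip": 0, "linear": [34.6, 0.8, 29], "rot": [0, 0, 0]}, {"grip": 0, "linear": [34.6, 0.8, 32], "rot": [0, 0, 0]}, {"grip": 0, "linear": [34.6, 0.8, 35], "rot": [0, 0, 0]}])

```text
clock: 9.98
position: [561.7, -219.9, 190.2]
ee_rot: [0.765, -0.644, 0.0, -0.0]
contact_force: [0.3, 0.2, -1.7]
gripper_width: 29.0
grasp_force: 59.8
```

No contact force with the underside about 9 mm below the spindle's top, so it is meshing. Continuing down.

Request:
arm_command(rows=[{"grip": 0, "linear": [0, 0, 6], "rot": [0, 0, 0]}, {"grip": 0, "linear": [0, 0, 12], "rot": [0, 0, 0]}, {"grip": 0, "linear": [0, 0, 18], "rot": [0, 0, 0]}, {"grip": 0, "linear": [0, 0, 24], "rot": [0, 0, 0]}, {"grip": 0, "linear": [0, 0, 28], "rot": [0, 0, 0]}, {"grip": 0, "linear": [0, 0, 32], "rot": [0, 0, 0]}, {"grip": 0, "linear": [0, 0, 36], "rot": [0, 0, 0]}, {"grip": 0, "linear": [0, 0, 36], "rot": [0, 0, 0]}])

```text
clock: 10.98
position: [561.6, -220.0, 155.9]
ee_rot: [0.765, -0.644, 0.0, 0.0]
contact_force: [-2.8, 1.9, 7.3]
gripper_width: 29.3
grasp_force: 61.1
```

Request:
arm_command(rows=[{"grip": 0, "linear": [0, 0, 2], "rot": [0, 0, 0]}, {"grip": 0, "linear": [0, 0, 4], "rot": [0, 0, 0]}, {"grip": 0, "linear": [0, 0, 4], "rot": [0, 0, 0]}, {"grip": 0, "linear": [0, 0, 5], "rot": [0, 0, 0]}, {"grip": 0, "linear": [0, 0, 5], "rot": [0, 0, 0]}, {"grip": 0, "linear": [0, 0, 5], "rot": [0, 0, 0]}])

```text
clock: 11.72
position: [561.6, -220.1, 153.9]
ee_rot: [0.765, -0.644, 0.001, 0.0]
contact_force: [-5.9, 5.0, 18.3]
gripper_width: 29.5
grasp_force: 62.6
```

```bash
python3 - <<'E'
from h import *
p,K,E=cam('wrist');s=arm.read_state();r=R.from_quat(s['ee_rot']);print(s['position'],s['contact_force'],s['wrist_torque'],np.degrees(r.as_euler('xyz')))
f=np.clip(p['frame'].astype(int)*1.3,0,255).astype(np.uint8).copy()
for a in(-15,15):
  for z in(49,-36): cv2.circle(f,tuple(np.int32(proj(K,E,r.apply([15,a,z])+s['position'])).tolist()),1,(255,0,0),-1)
cv2.imwrite('pics/i.png',cv2.resize(f[50:350,120:420,::-1],None,fx=2,fy=2,interpolation=cv2.INTER_NEAREST))
E
```

```text
[ 561.58509824 -220.12784971  153.92452025] [-6.14296846  5.06289572 17.44464043] [1.55628523 2.38995034 0.02609554] [-1.79923987e+02 -1.21185219e-01 -8.01168321e+01]
```

View pics/i.png

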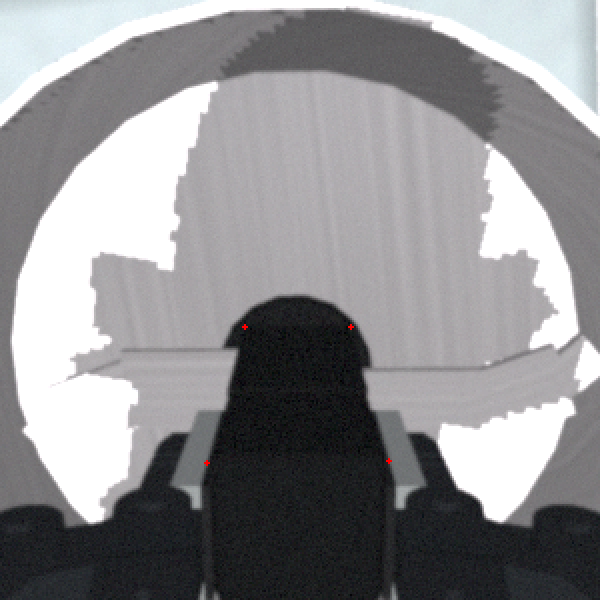

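The hub has not slipped in the grip (its top corners are still at (208/389, 462)) and it sits on the collar disc around (297,330). At 17–18 N the collar is at its stop. Handing in.

```bash
python3 -c "
from bench import job
print(job.job_done())"
```

```text
the job is handed in; nothing more can be done
None
```

I handed the job in at about 12 s on the robot's clock: the hub is meshed on the spindle and still held down at about 17 N, above the 12 N at which the collar is fully down; the verdict was not shown.

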